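Clear the gateway and open the reagent crib

ROBOT

A 6-joint arm with a two-finger parallel gripper is mounted at the origin on the work surface. World frame = base frame: x ahead of the robot, y to its left, z up, the work surface at z = 0. Lengths are in m, angles in rad, forces in N, time in s.
With the tool pointing down it reaches from about 0.4 to 0.825 m from the base axis. Payload 7 kg.
Tool frame: the origin (TCP) lies at the very end of the fingers, on their centre line; the grasp point (between the pads) lies 19 mm behind it; z points along the fingers, y is the line along which they close (so a half turn about z gives the same grasp; the last joint's range is limited). The gripper opens to 85 mm and grips with 20 to 120 N. Pads are 22 mm wide; open, the fingers measure 114 mm over their backs; the gripper's body (76 mm by 85 mm) begins 54 mm behind the grasp point. The pads swing forward as they close: fully open they stand 13 mm farther back than shut.
Start: joints at [1.492, 0.359, 0.012, 0, -1.224, -0.288], TCP at [0.242, 0.63, 0.196] pointing down, gripper open.
Joint ranges: [-3.07, 3.07], [-1.43, 2.12], [-1.02, 1.25], [-3.03, 1.67], [-3.05, -0], [-3.03, 3.03]. Speed limits (rad/s): [2.39, 2.39, 3.01, 3.14, 3.14, 3.14].

INTERFACE

Orientations are given as a unit quaternion [w, x, y, z].
In Python, from workcell import sense, camera, camera_params, finish_job gives the robot as it stands.
- The arm moves only by the tool step_arm, never from a script. Its argument "moves" is text: rows parted by semicolons, each of 7 numbers parted by spaces: the turn, a rotation vector about the tool's x, y, z in rad, then the shift along the tool's x, y, z in mm, then the opening, from 0 (shut) to 1 (fully open). A call has 1 to 20 rows; each row shifts and turns the commanded pose from where the row before left it, along the tool's axes as they then stand; what a row does not reach is not made up. A row lasts 1/12 s, in which the tool goes at most 41.7 mm and 7.16 degrees, less where a joint would pass 70% of its speed; a pose out of reach is approached as far as the arm can. A call with a gripper value outside its range is refused whole. The fingers move at their own pace and stop on an object; "grip_force" is the grip in N (left out, the last holds). Time passes only in rows, so rows that do not move let the fingers close. It gives the time, the measured TCP pose, the force, the opening and the grip force at its end, in the units of the state.
- sense(): the state, without advancing time (a new reading comes with each control period).
- camera(name): name is "scene" or "top"; returns the picture (384x512x3 uint8, red, green, blue); there is no depth.
- camera_params(name): a dict with "K" (3x3 intrinsics, pixels), "xyz" and "orientation" of the camera in the world. Camera axes: x right, y up, looking along -z (the intrinsics and any distortion apply to the point x, -y, -z); pixel columns grow to the right and rows downward; lengths in m; the calibration is good to about 2 mm. A picture is of the moment at which its call begins. camera_params takes no time and is no camera call.
- finish_job(): hands the job in; it is judged then, once.
The state is a dict: "time": time; "joint_pos": joint angles; "qvel": joint speeds; "joint_torque": joint torques, N m; "tcp_pos": TCP position; "orientation": TCP orientation; "wrist_force": force on the tool from outside, world axes, zero at the start; "ft_torque": the same for the moment, N m; "grip_width": finger opening in m; "finger_force": force on a finger pad.
Only numpy, scipy, OpenCV 4.12 (cv2) and the standard library are available. Lean on these libraries where they do the work, as an engineer would, in place of code of your own. Each camera call takes 0.05 s, during which the arm holds its last target. There are 200 camera calls.

TASK

A reagent bottle has been left standing in the way of the wire crib's gate: lift it clear and stand it upright in the long white bottle tray, setting it down rather than dropping it. Then squeeze the thumb lever towards the pull bar so that the gravity latch bar rises out of its keeper, swing the gate fully open to its stop, and let go so that the latch bar falls back down. Leave the wash bottle, the red pipette bulb and the bottles inside the crib undisturbed.

Things in the scene. Friction and masses are not known exactly. Their poses are not given: they have to be found in the camera images.
- crib: fixed stainless wire crib for reagent bottles: white spill tray (240 x 300 mm, 30 high), frame of 8 mm rods (200 deep in x, 270 wide in y), wire sides, back and roof, roof top 217 mm above the bench. Two stock bottles stand inside. Origin at the centre of its underside on the bench; z up; its front, closed by the gate, faces its own -x; the gate plane is x = -100 mm
- gate_hinge (a point): point on the gate's vertical hinge axis, fixed to the crib at (-100, -120, 203) mm in the crib's frame; axes parallel to the crib's
- gate (a joint): hinge angle of the wire gate, rad: 0 shut, 1.57 open against its stop. From above it opens anticlockwise, its free edge swinging out to the crib's -x. 235 mm long from hinge axis to free edge, 41 to 207 mm above the bench, 0.7 kg; hinge friction (about 0.12 N m) keeps it where it is left. While the latch bar lies in the keeper it gives only about 0.01 rad
- gate_edge (a point): top outer corner of the gate at its free edge, 235 mm from the hinge axis, 203 mm above the bench; moves with the gate; its frame's y points from the hinge to the free edge and its -x out of the gate's outer face
- pull_bar (a point): fixed pull bar on the gate: upright round bright-metal bar, 10 mm diameter, 14 mm in front of the gate plane, 150 mm along the gate from the hinge axis, top 272 mm above the bench (55 mm over the roof). The point is on its axis 245 mm above the bench, the height to grip. Axes: y along the gate to its free edge, -x out of the gate's outer face
- thumb_lever (a point): thumb lever: upright bright-metal plate, 24 mm wide across the gate, 6 thick along it, top 267 mm above the bench, beside the pull bar on the side away from the hinge. The point is mid-plate, 40 mm from the bar's axis, 245 mm up. Squeezed towards the bar (1 to 2 N, then a hard stop) it lifts the latch bar: over both outer faces 48 mm down, about 30 mm squeezed. Pinched, they hold the gate
- latch (a joint): angle of the latch, rad: latch bar and thumb lever are one piece, pivoted on the gate 184 mm from the hinge axis, 195 mm above the bench. 0 bar down (level), 0.36 lever fully squeezed. Below about 0.22 the keeper still catches the bar; above, it is clear. It falls back to 0 by its weight when let go
- bar_nose (a point): centre of the latch bar where it lies in the keeper, 71 mm beyond the pivot; the bar is 12 mm high, 5 mm thick, its end 13 mm farther on. The keeper is a steel hook on the crib's front post, open upward, its front cheek 8 mm higher than the bar's centre when down
- bottle: the bottle left in the way: white plastic reagent bottle, body 60 mm in diameter, 130 mm tall, with a screw cap 38 mm in diameter and 22 mm high on top (a good grasp from above), about 0.28 kg; it stands on the bench in front of the gate, in its swing. Origin at the centre of its underside, z up
- bottle_tray: long low white tray for bench bottles, fixed on the bench: 260 mm (x) by 100 mm (y) outside, 20 mm high, walls and floor 5 mm. Origin at the centre of its underside. The wash bottle stands in its +x half; the -x half is free (its middle at x = -60 mm, y = 0)
- wash_bottle: bystander: wash bottle 54 mm in diameter, 172 mm tall with a bent spout, loose in the +x half of the bottle tray; origin at the centre of its underside
- bulb: bystander: red rubber pipette bulb 56 mm in diameter with a thin white spout, 105 mm tall, standing loose on the bench; origin at the centre of its underside
- stock_a: bystander: white stock bottle inside the crib, 72 mm in diameter, 165 mm tall; origin at the centre of its underside
- stock_b: bystander: a second such stock bottle inside the crib

How it is judged:
By the outcome, as a careful person would: the job done as asked, in the order asked, and still so for the second after the job is handed in, with the robot touching nothing.
It also fails if it takes over 64 s, if anything falls off the work surface, if the arm or the gripper's body presses on something with over 40 N, if the wrist force passes 120 N, or if a joint passes its speed limit or range.

## Working session

There is one attempt and no reset: what is moved stays moved. The work goes in short steps, Python scripts to look and compute and a tool call to move; the robot and the scene stay as the last step left them, time stands still between calls to the robot, and variables do not carry over. Pictures are saved under pics/ and viewed, at most 10 in all, crops included, and the job is handed in when it is done.

Besides the shell and the picture viewer there is one more tool, called after "Emit:" in YAML: its name, and indented under it one key for each argument. step_arm: Moves the arm, as the interface text tells. Its arguments: {"type":"object","properties":{"moves":{"type":"string"},"grip_force":{"type":"number"}},"required":["moves"]}

```bash
mkdir -p pics
cat > h.py <<'E'
import numpy as np, cv2
from scipy.spatial.transform import Rotation as R
from workcell import sense, camera, camera_params
def rot(q): return R.from_quat([q[1],q[2],q[3],q[0]]).as_matrix()
def snap(n,f):
    im=camera(n); cv2.imwrite(f'pics/{f}.png',im[:,:,::-1]); return im
def ray(n,u,v):
    p=camera_params(n); d=np.linalg.inv(p['K'])@[u,v,1]; d=rot(p['orientation'])@[d[0],-d[1],-d[2]]
    return np.array(p['xyz']),d
def onz(n,u,v,z):
    o,d=ray(n,u,v); return o+d*(z-o[2])/d[2]
def proj(n,X):
    p=camera_params(n); c=rot(p['orientation']).T@(np.array(X)-p['xyz']); q=np.array(p['K'])@[c[0],-c[1],-c[2]]; return q[:2]/q[2]
E
python3 - <<'E'
from h import *
a=snap('scene','s0');b=snap('top','t0')
for n in('scene','top'):
    print(camera_params(n))
print(sense())
E
```

```text
{'K': array([[410.80317787,   0.        , 252.2925143 ],
       [  0.        , 410.80317787, 191.08116478],
       [  0.        ,   0.        ,   1.        ]]), 'xyz': array([1.29888043, 0.16243686, 1.01711247]), 'orientation': array([0.5457329 , 0.21024543, 0.28464438, 0.75957228])}
{'K': array([[395.74877039,   0.        , 254.99591348],
       [  0.        , 395.74877039, 191.88457149],
       [  0.        ,   0.        ,   1.        ]]), 'xyz': array([ 0.36391589, -0.08264549,  1.07389211]), 'orientation': array([-0.67669248, -0.07275978,  0.07440639,  0.72887378])}
{'time': 0.1, 'joint_pos': array([ 1.49212326e+00,  3.59295441e-01,  1.11283943e-02, -2.99332326e-04,
       -1.22409876e+00, -2.88102282e-01]), 'qvel': array([-0.00094123, -0.00144813,  0.00195304,  0.00186723,  0.0009052 ,
        0.00025623]), 'joint_torque': array([-2.26767981e-03, -5.84765983e+01,  2.94106346e+01,  6.95461482e+00,
       -3.16509962e-03,  6.16822774e-06]), 'tcp_pos': array([0.24191709, 0.62963006, 0.19516228]), 'orientation': array([ 7.45422637e-04,  9.83221985e-01, -1.82411536e-01, -6.31554927e-05]), 'wrist_force': array([-0.38867435, -0.13541136, -0.56716174]), 'ft_torque': array([-0.01983784, -0.03843643, -0.00309724]), 'finger_force': 0.0, 'grip_width': 0.08538033724357914}
```

View pics/s0.png

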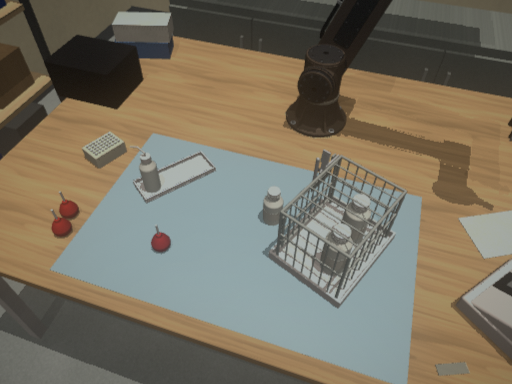

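View pics/t0.png

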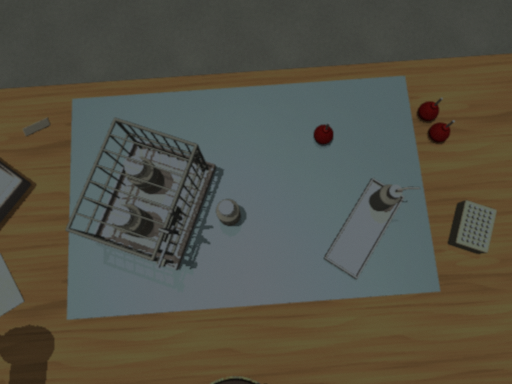

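Scene: the target bottle's cap is at about (274,192) with the crib right of it; the tray spans (135,190)-(215,165) with the wash bottle at its left end. Top: the bottle's cap is at (228,208), the crib lies to its left with the gate facing right, the tray is at (362,230) with the wash bottle at (388,195), and the bulb is at (323,134). I'll enlarge crops for detail.

Run:
```python
from h import *
b=cv2.imread('pics/t0.png'); a=cv2.imread('pics/s0.png')
f=lambda i,x,y,w,h,k:cv2.resize(cv2.convertScaleAbs(i[y:y+h,x:x+w],alpha=1.4),None,fx=k,fy=k,interpolation=cv2.INTER_CUBIC)
cv2.imwrite('pics/t0c.png',f(b,60,110,190,165,4)[:600])
cv2.imwrite('pics/s0c.png',f(a,255,140,155,155,4)[:600])
cv2.imwrite('pics/tray.png',np.hstack([f(b,315,115,95,170,3),f(a,120,135,110,170,3)]))
```

```text
(no output)
```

View pics/t0c.png

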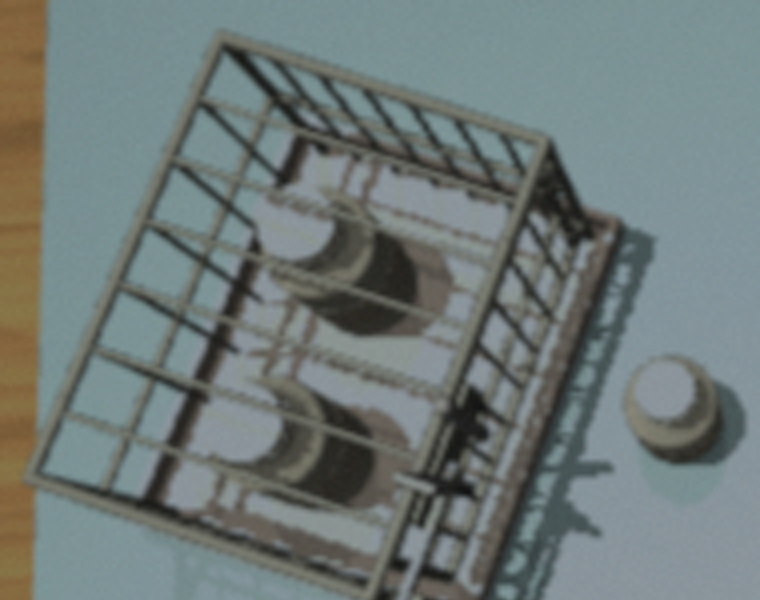

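View pics/s0c.png

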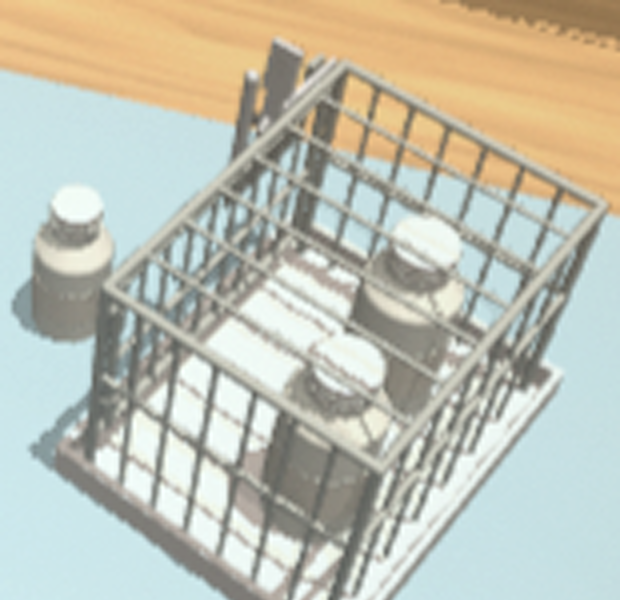

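View pics/tray.png

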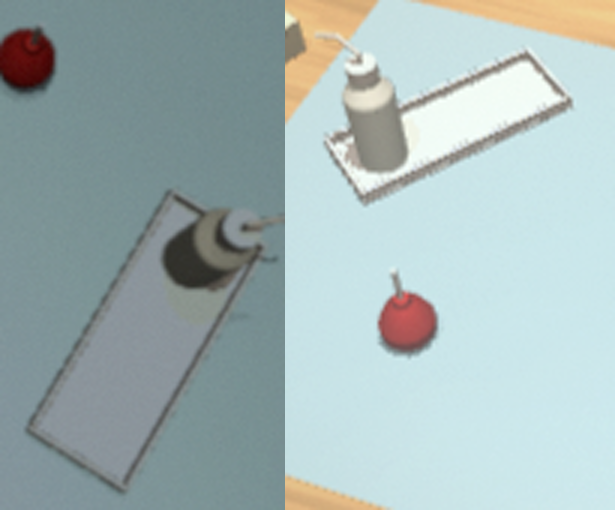

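Top crop gives the roof corners at full-frame (115.5,119.2), (196.2,144.5), (153.7,260) and (67.5,230), and the bottle cap at (227,207.5). The lever and bar are at the lower, base-side end of the gate. The tray corners are (371.7,179.3), (325,257.7), (356.7,278.3) and (402.3,196.7).

Run:
```python
from h import *
np.set_printoptions(precision=4,suppress=True)
o=lambda u,v:onz('top',u,v,.213)[:2]
img=[(115.5,119.2),(196.2,144.5),(153.7,260),(67.5,230)]
W=np.array([o(*p) for p in img]); L=np.array([(.1,-.135),(-.1,-.135),(-.1,.135),(.1,.135)])
def fit(L,W):
    l=L-L.mean(0);w=W-W.mean(0)
    th=np.arctan2((l[:,0]*w[:,1]-l[:,1]*w[:,0]).sum(),(l*w).sum()); M=np.array([[np.cos(th),-np.sin(th)],[np.sin(th),np.cos(th)]])
    t=W.mean(0)-M@L.mean(0); return th,M,t,W-(L@M.T+t)
th,M,t,r=fit(L,W); print('crib',th,t,'\n',r,np.linalg.norm(W[0]-W[1]),np.linalg.norm(W[1]-W[2]))
hin=t+M@[-.1,-.12]; bar=t+M@[-.114,.03]; lev=t+M@[-.114,.07]
print('hinge',hin,'bar',bar,'lev',lev)
# check with scene projections
for p in [(*bar,.272),(*lev,.267),(*(t+M@[-.1,.135]),.213),(*(t+M@[-.1,-.135]),.213),(*(t+M@[.1,-.135]),.213),(*(t+M@[.1,.135]),.213)]:
    s=proj('scene',p);u=proj('top',p);print('scene crop',(s-[255,140])*4,'top crop',(u-[60,110])*4)
print('cap top',onz('top',227,207.5,.152),'scene',onz('scene',274.3,190.5,.152))
T=np.array([onz('top',*p,.02)[:2] for p in [(371.7,179.3),(325,257.7),(356.7,278.3),(402.3,196.7)]])
print(T,[np.linalg.norm(T[i]-T[i-1]) for i in range(4)])
S=np.array([onz('scene',120+(x-285)/3,135+y/3,.02)[:2] for x,y in [(365,200),(570,98),(530,53),(328,138)]])
print('scene tray',S,T.mean(0),S.mean(0))
```

```text
crib 1.1789710346284774 [0.5781 0.1781] 
 [[ 0.0007 -0.0007]
 [ 0.0015  0.0001]
 [-0.0022 -0.0007]
 [ 0.      0.0012]] 0.1989738472506763 0.2730965282639266
hinge [0.6508 0.0399] bar [0.5069 0.0842] lev [0.4699 0.0995]
scene crop [248.7109  70.2343] top crop [443.6048 402.9093]
scene crop [282.1746  44.3889] top crop [417.981  477.9164]
scene crop [339.5231  62.1953] top crop [373.4417 595.9381]
scene crop [103.6679 286.2874] top crop [545.1502 140.4346]
scene crop [377.6885 466.2394] top crop [220.8752  37.9996]
scene crop [597.6472 201.6304] top crop [ 32.1979 479.9214]
cap top [ 0.5261 -0.0233  0.152 ] scene [ 0.5496 -0.0139  0.152 ]
[[ 0.5979 -0.4144]
 [ 0.3967 -0.2638]
 [ 0.338  -0.34  ]
 [ 0.5435 -0.4904]] [np.float64(0.0934624636599966), np.float64(0.25134953841770125), np.float64(0.0961903790731524), np.float64(0.25465561560086647)]
scene tray [[ 0.6108 -0.409 ]
 [ 0.4008 -0.2614]
 [ 0.347  -0.3334]
 [ 0.5444 -0.4898]] [ 0.469  -0.3772] [ 0.4758 -0.3734]
```

```bash
cat >> h.py <<'E'
def tri(pt,ps):
    o1,d1=ray('top',*pt);o2,d2=ray('scene',*ps)
    s=np.linalg.lstsq(np.c_[d1,-d2],o2-o1,rcond=None)[0]; a=o1+d1*s[0];b=o2+d2*s[1]
    return (a+b)/2,np.linalg.norm(a-b)
def delta(target,psi):  # psi: world angle of tool x
    s=sense(); Q=rot(s['orientation']); p=s['tcp_pos']
    D=np.c_[[np.cos(psi),np.sin(psi),0],[np.sin(psi),-np.cos(psi),0],[0,0,-1]]
    print('t',round(s['time'],2),'tcp',p.round(4),'turn(tool)',R.from_matrix(Q.T@D).as_rotvec().round(3),'shift mm in tool now',(Q.T@(np.array(target)-p)*1e3).round(1),'in goal axes',(D.T@(np.array(target)-p)*1e3).round(1),'F',s['wrist_force'].round(1),'w',round(s['grip_width'],4))
E
python3 - <<'E'
from h import *
t=cv2.imread('pics/t0.png');s=cv2.imread('pics/s0.png')
# bright cap masks
def cap(im,x,y,w,h,thr):
    g=im[y:y+h,x:x+w].min(2); k,l,st,c=cv2.connectedComponentsWithStats((g>thr).astype(np.uint8))
    return [(c[i]+[x,y],st[i]) for i in range(1,k) if st[i][4]>20]
for thr in (140,150,160,170): print(thr,cap(t,212,190,34,40,thr),cap(s,262,180,26,22,thr+50))
print(t[195:228:3,228].tolist()); print(tri((227,207.5),(274.3,191)))
delta([.5275,-.022,.36],-.367)
E
```

```text
140 [] []
150 [] []
160 [] []
170 [] []
[[111, 106, 94], [98, 96, 86], [108, 104, 97], [113, 107, 100], [110, 105, 98], [111, 107, 100], [107, 104, 97], [51, 57, 57], [76, 85, 85], [39, 44, 44], [41, 44, 40]]
(array([ 0.53009712, -0.02007316,  0.12685729]), np.float64(0.0033987933332917837))
t 0.1 tcp [0.2419 0.6296 0.1952] turn(tool) [ 0.001 -0.     0.   ] shift mm in tool now [ 500.3  506.1 -164. ] in goal axes [ 500.4  505.8 -164.8] F [-0.4 -0.1 -0.6] w 0.0854
```

Emit:
step_arm:
  moves: "0 0 0 0 0 -33 1;0 0 0 0 0 -33 1;0 0 0 0 0 -33 1;0 0 0 0 0 -33 1;0 0 0 0 0 -33 1;0 0 0 25 25 0 1;0 0 0 25 25 0 1;0 0 0 25 25 0 1;0 0 0 25 25 0 1;0 0 0 25 25 0 1;0 0 0 25 25 0 1;0 0 0 25 25 0 1;0 0 0 25 25 0 1;0 0 0 25 25 0 1;0 0 0 25 25 0 1;0 0 0 25 25 0 1;0 0 0 25 25 0 1;0 0 0 25 25 0 1;0 0 0 25 25 0 1;0 0 0 25 25 0 1"
  grip_force: 30

```text
time: 1.77
tcp_pos: [0.4577, 0.1438, 0.361]
orientation: [-0.0, 0.983, -0.182, -0.0]
wrist_force: [1.7, 1.0, -0.4]
grip_width: 0.0854
finger_force: 0.0
```

Run:
```python
from h import *
delta([.530,-.020,.36],-.367)
delta([.530,-.020,.105],-.367)
print(sense()['joint_pos'])
```

```text
t 1.77 tcp [0.4577 0.1438 0.361 ] turn(tool) [-0.     0.     0.001] shift mm in tool now [126.2 127.    1. ] in goal axes [126.2 126.9   1. ] F [ 1.7  1.  -0.4] w 0.0854
t 1.77 tcp [0.4577 0.1438 0.361 ] turn(tool) [-0.     0.     0.001] shift mm in tool now [126.2 127.  256. ] in goal axes [126.2 126.9 256. ] F [ 1.7  1.  -0.4] w 0.0854
[ 7.15407650e-01 -3.80302886e-02 -1.03486108e-01 -1.85647146e-04
 -1.50519847e+00  4.88902045e-01]
```

Emit:
step_arm:
  moves: "0 0 0 25 25 0 1;0 0 0 25 25 0 1;0 0 0 25 25 0 1;0 0 0 25 25 0 1;0 0 0 26 27 0 1;0 0 0 0 0 35 1;0 0 0 0 0 35 1;0 0 0 0 0 35 1;0 0 0 0 0 35 1;0 0 0 0 0 30 1;0 0 0 0 0 0 1;0 0 0 0 0 0 1"

```text
time: 2.77
tcp_pos: [0.5289, -0.0186, 0.1904]
orientation: [0.001, 0.983, -0.182, -0.001]
wrist_force: [0.7, -0.0, 0.7]
grip_width: 0.0857
finger_force: 0.0
```

Run:
```python
from h import *
delta([.530,-.020,.105],-.367)
a=snap('scene','s1');b=snap('top','t1')
f=lambda i,x,y,w,h,k:cv2.resize(cv2.convertScaleAbs(i[y:y+h,x:x+w,::-1],alpha=1.4),None,fx=k,fy=k,interpolation=cv2.INTER_CUBIC)
cv2.imwrite('pics/c1.png',np.hstack([f(a,235,130,95,120,4),f(b,180,150,95,120,4)]))
for z in(.185,.105): print((proj('scene',[.53,-.02,z])-[235,130])*4,(proj('top',[.53,-.02,z])-[180,150])*4)
```

```text
t 2.77 tcp [ 0.5289 -0.0186  0.1904] turn(tool) [0.002 0.002 0.   ] shift mm in tool now [ 1.7  0.7 85.3] in goal axes [ 1.5  0.9 85.4] F [ 0.7 -0.   0.7] w 0.0857
[158.97768125 188.58221264] [177.4458321  213.95814372]
[153.55869275 263.55465516] [187.90822882 236.9541788 ]
```

View pics/c1.png

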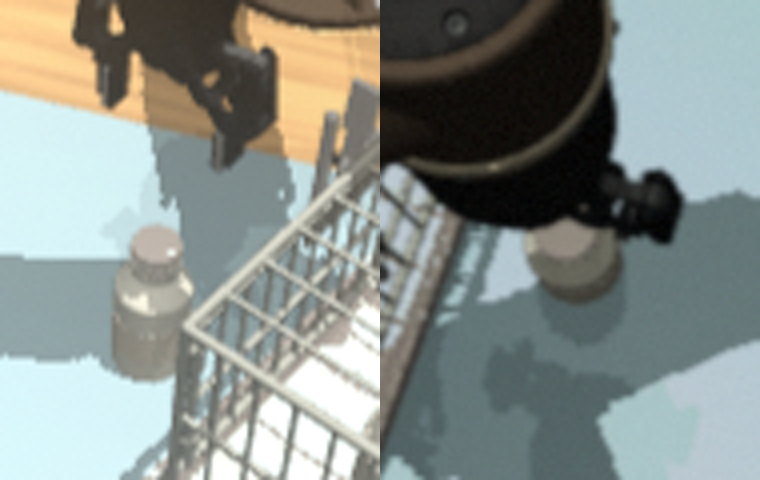

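Run:
```python
from h import *
s=sense();Q=rot(s['orientation']);p=s['tcp_pos'];print(Q.round(3))
for zz in(-.013,-.03,-.06):
  for yy in(-.05,.05):
    X=p+Q@[0,yy,zz]; print(zz,yy,X.round(3),(proj('scene',X)-[235,130])*4,(proj('top',X)-[180,150])*4+[380,0])
```

```text
[[ 0.934 -0.358  0.003]
 [-0.358 -0.934 -0.   ]
 [ 0.002 -0.001 -1.   ]]
-0.013 -0.05 [0.549 0.029 0.206] [221.83055746 203.30150887] [465.77385503 180.34059262]
-0.013 0.05 [ 0.513 -0.065  0.206] [105.8140004  136.18640897] [636.5199755  231.06045626]
-0.03 -0.05 [0.549 0.029 0.223] [223.84802443 185.88999672] [461.51191203 174.25819849]
-0.03 0.05 [ 0.513 -0.065  0.223] [106.45952441 118.66100656] [635.51877517 225.91101598]
-0.06 -0.05 [0.549 0.029 0.253] [227.52496981 154.15655054] [453.57893258 162.93671725]
-0.06 0.05 [ 0.513 -0.065  0.253] [107.63463383  86.75783159] [633.65444681 216.32227807]
```

The crop shows open fingertips straddling the bottle, well above the cap (cap at (157,243), tips at (113,103) and (222,165)). Descending and closing; the grip width will tell whether the cap is held.

Emit:
step_arm:
  moves: "0 0 0 1.5 1 20 1;0 0 0 0 0 20 1;0 0 0 0 0 20 1;0 0 0 0 0 15 1;0 0 0 0 0 10 1;0 0 0 0 0 0 1;0 0 0 0 0 0 0.6;0 0 0 0 0 0 0.3;0 0 0 0 0 0 0.3;0 0 0 0 0 0 0.2;0 0 0 0 0 0 0.2;0 0 0 0 0 0 0.2;0 0 0 0 0 0 0.2;0 0 0 0 0 0 0.2"
  grip_force: 30

```text
time: 4.03
tcp_pos: [0.5308, -0.0197, 0.1061]
orientation: [-0.0, 0.983, -0.182, 0.0]
wrist_force: [0.3, -0.6, -0.9]
grip_width: 0.0171
finger_force: 0.0
```

Run:
```python
from h import *
a=snap('scene','s2');b=snap('top','t2')
f=lambda i,x,y,w,h,k:cv2.resize(cv2.convertScaleAbs(i[y:y+h,x:x+w,::-1],alpha=1.4),None,fx=k,fy=k,interpolation=cv2.INTER_CUBIC)
cv2.imwrite('pics/c2.png',np.hstack([f(a,235,130,95,120,4),f(b,180,150,95,120,4)]))
```

```text
(no output)
```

View pics/c2.png

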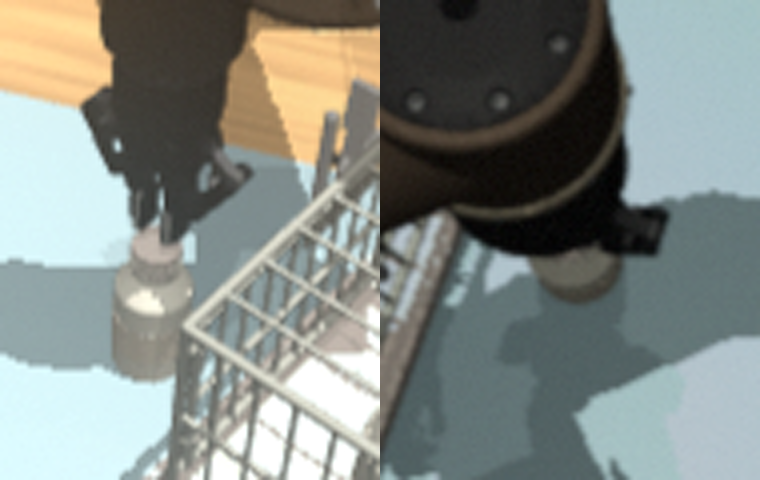

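The tips are at (145,228) and (167,243), just above the cap top at (157,243). They stand about 27 mm higher than the reported TCP, so I'll open, go 27 mm lower and grip again.

Emit:
step_arm:
  moves: "0 0 0 0 0 0 1;0 0 0 0 0 0 1;0 0 0 0 0 0 1;0 0 0 0 0 0 1;0 0 0 0 0 0 1;0 0 0 0 0 0 1;0 0 0 0 0 9 1;0 0 0 0 0 9 1;0 0 0 0 0 9 1;0 0 0 0 0 0 0.3;0 0 0 0 0 0 0.3;0 0 0 0 0 0 0.2;0 0 0 0 0 0 0.2;0 0 0 0 0 0 0.2;0 0 0 0 0 0 0.2;0 0 0 0 0 0 0.2"
  grip_force: 30

```text
time: 5.47
tcp_pos: [0.5312, -0.0196, 0.0795]
orientation: [-0.0, 0.983, -0.182, 0.0]
wrist_force: [0.9, 0.8, 1.4]
grip_width: 0.0367
finger_force: 30.4
```

Emit:
step_arm:
  moves: "0 0 0 0 0 -10 0.2;0 0 0 0 0 -20 0.2;0 0 0 0 0 -20 0.2;0 0 0 0 0 -20 0.2;0 0 0 0 0 -10 0.2;0 0 0 0 0 0 0.2"
  grip_force: 45

```text
time: 5.97
tcp_pos: [0.5321, -0.0194, 0.1617]
orientation: [-0.001, 0.983, -0.182, 0.002]
wrist_force: [0.5, -0.4, -2.2]
grip_width: 0.0361
finger_force: 45.3
```

Run:
```python
from h import *
delta([.424,-.3395,.1595],-.367)
```

```text
t 5.97 tcp [ 0.5321 -0.0194  0.1617] turn(tool) [-0.002 -0.004  0.   ] shift mm in tool now [ 13.8 337.6   1.4] in goal axes [ 14.  337.6   2.2] F [ 0.5 -0.4 -2.2] w 0.0361
```

Emit:
step_arm:
  moves: "0 0 0 1 10 0 0.2;0 0 0 1 22 0 0.2;0 0 0 1 25 0 0.2;0 0 0 1 25 0 0.2;0 0 0 1 25 0 0.2;0 0 0 1 25 0 0.2;0 0 0 1 25 0 0.2;0 0 0 1 25 0 0.2;0 0 0 1 25 0 0.2;0 0 0 1 25 0 0.2;0 0 0 1 25 0 0.2;0 0 0 1 25 0 0.2;0 0 0 1 22 0 0.2;0 0 0 1 17 0 0.2;0 0 0 0 11 0 0.2;0 0 0 0 5 0 0.2;0 0 0 0 0 0 0.2;0 0 0 0 0 0 0.2"

```text
time: 7.47
tcp_pos: [0.4227, -0.3389, 0.1585]
orientation: [-0.0, 0.983, -0.183, -0.0]
wrist_force: [-0.5, 0.7, -1.2]
grip_width: 0.0362
finger_force: 45.4
```

Run:
```python
from h import *
delta([.424,-.3395,.0845],-.367)
a=snap('scene','s3');b=snap('top','t3')
f=lambda i,x,y,w,h,k:cv2.resize(cv2.convertScaleAbs(i[y:y+h,x:x+w,::-1],alpha=1.4),None,fx=k,fy=k,interpolation=cv2.INTER_CUBIC)
cv2.imwrite('pics/c3.png',np.hstack([f(a,130,70,95,140,4),f(b,315,150,95,140,4)]))
```

```text
t 7.47 tcp [ 0.4227 -0.3389  0.1585] turn(tool) [-0.     0.001 -0.   ] shift mm in tool now [ 1.5  0.1 74. ] in goal axes [ 1.4  0.1 74. ] F [-0.5  0.7 -1.2] w 0.0362
```

View pics/c3.png

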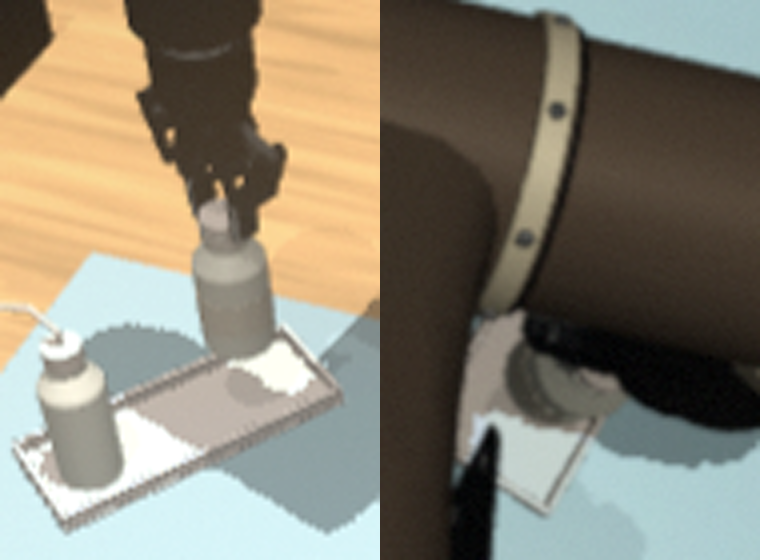

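The bottle hangs upright over the free half: base at about (238,345) in the left panel, wash bottle at (80,430) untouched.

Run:
```python
from h import *
print(onz('scene',130+238/4,70+343/4,.08), (proj('scene',[.424,-.339,.08])-[130,70])*4)
```

```text
[ 0.43086327 -0.33558484  0.08      ] [237.63054317 336.61766528]
```

Emit:
step_arm:
  moves: "0 0 0 1 0 15 0.2;0 0 0 0 0 15 0.2;0 0 0 0 0 15 0.2;0 0 0 0 0 12 0.2;0 0 0 0 0 8 0.2;0 0 0 0 0 4 0.2;0 0 0 0 0 2 0.2;0 0 0 0 0 1 0.2;0 0 0 0 0 0 0.2;0 0 0 0 0 0 0.2"

```text
time: 8.4
tcp_pos: [0.4244, -0.3398, 0.0876]
orientation: [0.0, 0.983, -0.182, 0.001]
wrist_force: [-0.3, 0.4, -1.6]
grip_width: 0.0361
finger_force: 45.5
```

Emit:
step_arm:
  moves: "0 0 0 0 0 1 0.2;0 0 0 0 0 1 0.2;0 0 0 0 0 1 0.2;0 0 0 0 0 0 0.2;0 0 0 0 0 0 0.2"

```text
time: 8.82
tcp_pos: [0.4243, -0.3399, 0.0846]
orientation: [0.0, 0.983, -0.182, 0.001]
wrist_force: [0.0, 0.6, 3.8]
grip_width: 0.0362
finger_force: 45.8
```

Emit:
step_arm:
  moves: "0 0 0 0 0 0 0.5;0 0 0 0 0 0 0.6;0 0 0 0 0 0 0.8;0 0 0 0 0 0 1;0 0 0 0 0 0 1;0 0 0 0 0 0 1;0 0 0 0 0 0 1;0 0 0 0 0 -10 1;0 0 0 0 0 -20 1;0 0 0 0 0 -35 1;0 0 0 0 0 -35 1;0 0 0 0 0 -35 1;0 0 0 0 0 -35 1;0 0 0 0 0 -35 1;0 0 0 0 0 -35 1;0 0 0 0 0 -30 1;0 0 0 0 0 0 1"

```text
time: 10.23
tcp_pos: [0.4253, -0.3413, 0.3621]
orientation: [0.002, 0.983, -0.182, 0.005]
wrist_force: [0.4, -0.1, 0.8]
grip_width: 0.0854
finger_force: 0.0
```

Run:
```python
from h import *
th,t=1.179,np.array([.5781,.1781]); M=np.array([[np.cos(th),-np.sin(th)],[np.sin(th),np.cos(th)]])
c=t+M@[-.114,.040]; print(c)
delta([*c,.35],th-np.pi); print(sense()['joint_pos'])
```

```text
[0.4976002  0.08801236]
t 10.23 tcp [ 0.4253 -0.3413  0.3621] turn(tool) [-0.007 -0.01   1.596] shift mm in tool now [ -86.5 -426.7   10.2] in goal axes [-424.4   97.1   12.1] F [ 0.4 -0.1  0.8] w 0.0854
[-0.31464294  0.07153959  0.00950017  0.00276761 -1.49828819  1.5186195 ]
```

Emit:
step_arm:
  moves: "0 0 0 -4 -21.5 0 1;0 0 0 -4 -21.5 0 1;0 0 0 -4 -21.5 0 1;0 0 0 -4 -21.5 0 1;0 0 0 -4 -21.5 0 1;0 0 0 -4 -21.5 0 1;0 0 0 -4 -21.5 0 1;0 0 0 -4 -21.5 0 1;0 0 0 -4 -21.5 0 1;0 0 0 -4 -21.5 0 1;0 0 0 -4 -21.5 0 1;0 0 0 -4 -21.5 0 1;0 0 0 -4 -21.5 0 1;0 0 0 -4 -21.5 0 1;0 0 0 -4 -21.5 0 1;0 0 0 -4 -21.5 0 1;0 0 0 -4 -21.5 0 1;0 0 0 -4 -21.5 0 1;0 0 0 -4 -20 0 1;0 0 0 -4 -20 0 1"

```text
time: 11.9
tcp_pos: [0.5022, 0.0886, 0.3548]
orientation: [-0.0, 0.983, -0.182, 0.0]
wrist_force: [-0.1, -0.4, 0.3]
grip_width: 0.085
finger_force: 0.0
```

Emit:
step_arm:
  moves: "0 0 0.1 0 0 0 1;0 0 0.1 0 0 0 1;0 0 0.1 0 0 0 1;0 0 0.1 0 0 0 1;0 0 0.1 0 0 0 1;0 0 0.1 0 0 0 1;0 0 0.1 0 0 0 1;0 0 0.1 0 0 0 1;0 0 0.1 0 0 0 1;0 0 0.1 0 0 0 1;0 0 0.1 0 0 0 1;0 0 0.1 0 0 0 1;0 0 0.1 0 0 0 1;0 0 0.1 0 0 0 1;0 0 0.1 0 0 0 1;0 0 0.095 0 0 0 1;0 0 0 0 0 0 1;0 0 0 0 0 0 1"

```text
time: 13.4
tcp_pos: [0.5022, 0.0875, 0.3546]
orientation: [0.0, -0.558, 0.83, -0.0]
wrist_force: [-1.2, -0.1, -0.7]
grip_width: 0.0854
finger_force: 0.0
```

Run:
```python
from h import *
delta([.4976,.0880,.35],1.179-np.pi); print(sense()['joint_pos'])
```

```text
t 13.4 tcp [0.5022 0.0875 0.3546] turn(tool) [-0.     0.     0.004] shift mm in tool now [1.3 4.5 4.6] in goal axes [1.4 4.5 4.6] F [-1.2 -0.1 -0.7] w 0.0854
[ 5.58346130e-01  1.66533151e-02 -6.36073620e-02  5.88027396e-05
 -1.49000420e+00 -9.46392784e-01]
```

Emit:
step_arm:
  moves: "0 0 0.004 1.3 4.5 0 1;0 0 0.12 0 -40 0 1;0 0 0 0 0 0 1;0 0 0 0 0 0 1;0 0 0 0 0 0 1"

```text
time: 13.82
tcp_pos: [0.5343, 0.0726, 0.3538]
orientation: [-0.0, -0.504, 0.863, 0.0]
wrist_force: [-0.2, -0.6, -0.0]
grip_width: 0.0853
finger_force: 0.0
```

Run:
```python
from h import *
delta([.4976,.0880,.29],1.179-np.pi)
```

```text
t 13.82 tcp [0.5343 0.0726 0.3538] turn(tool) [ 0.001 -0.001 -0.122] shift mm in tool now [ 4.6 39.5 63.8] in goal axes [-0.2 39.8 63.8] F [-0.2 -0.6 -0. ] w 0.0853
```

Emit:
step_arm:
  moves: "0 0 -0.122 4.6 39.5 0 1;0 0 0 0 0 30 1;0 0 0 0 0 30 1;0 0 0 0 0 28 1;0 0 0 0 0 0 1;0 0 0 0 0 0 1"

```text
time: 14.32
tcp_pos: [0.4971, 0.088, 0.2662]
orientation: [-0.001, -0.556, 0.831, -0.0]
wrist_force: [0.2, -0.7, 1.0]
grip_width: 0.0851
finger_force: 0.0
```

Run:
```python
from h import *
delta([.4976,.0880,.212],1.179-np.pi)
a=snap('scene','s4');b=snap('top','t4')
f=lambda i,x,y,w,h,k:cv2.resize(cv2.convertScaleAbs(i[y:y+h,x:x+w,::-1],alpha=1.5),None,fx=k,fy=k,interpolation=cv2.INTER_CUBIC)
cv2.imwrite('pics/c4.png',np.hstack([f(a,275,90,95,140,4),f(b,120,160,95,140,4)]))
s=sense();Q=rot(s['orientation'])
for z in(-.013,-.04):
  for y in(-.05,.05):
    X=s['tcp_pos']+Q@[0,y,z];print(y,z,X.round(3),(proj('scene',X)-[275,90])*4,(proj('top',X)-[120,160])*4)
```

```text
t 14.32 tcp [0.4971 0.088  0.2662] turn(tool) [ 0.001 -0.002  0.001] shift mm in tool now [-0.3 -0.5 54.2] in goal axes [-0.2 -0.4 54.2] F [ 0.2 -0.7  1. ] w 0.0851
-0.05 -0.013 [0.545 0.069 0.281] [134.83386304 293.81269346] [226.26116056 124.37133125]
0.05 -0.013 [0.453 0.108 0.281] [222.51080657 214.73530668] [156.09823826 310.19266022]
-0.05 -0.04 [0.545 0.069 0.308] [139.66646928 262.89497576] [215.45082014 113.1432067 ]
0.05 -0.04 [0.453 0.108 0.308] [228.76106563 183.78968163] [142.59358623 305.09752351]
```

View pics/c4.png

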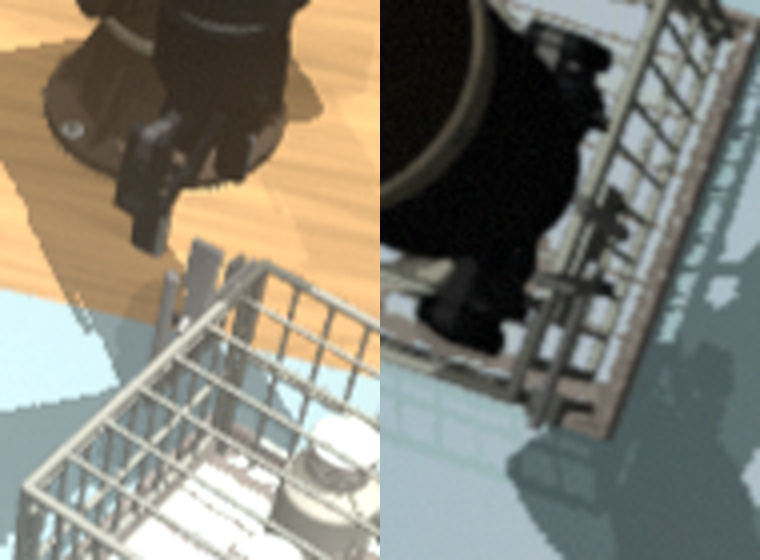

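Front fingertip is at (150,250) and the far one at about (235,180) in the left panel. Both still stand above and either side of the bar (172,275) and lever (205,245), and again about 27 mm higher than reported. Descending slowly, watching force.

Emit:
step_arm:
  moves: "0 0 0 0 2 8 1;0 0 0 0 0 8 1;0 0 0 0 0 8 1;0 0 0 0 0 6 1;0 0 0 0 0 5 1;0 0 0 0 0 0 1;0 0 0 0 0 0 1"

```text
time: 15.0
tcp_pos: [0.4961, 0.0888, 0.2307]
orientation: [-0.0, -0.555, 0.832, -0.0]
wrist_force: [-0.4, -0.4, 0.7]
grip_width: 0.0856
finger_force: 0.0
```

Emit:
step_arm:
  moves: "0 0 0 0 0 5 1;0 0 0 0 0 5 1;0 0 0 0 0 5 1;0 0 0 0 0 4 1;0 0 0 0 0 0 1;0 0 0 0 0 0 1"

```text
time: 15.5
tcp_pos: [0.496, 0.0889, 0.2117]
orientation: [-0.0, -0.555, 0.832, -0.0]
wrist_force: [0.4, -0.4, 0.7]
grip_width: 0.0854
finger_force: 0.0
```

Emit:
step_arm:
  moves: "0 0 0 0 -2 0 0.8;0 0 0 0 0 0 0.7;0 0 0 0 0 0 0.65;0 0 0 0 0 0 0.6;0 0 0 0 0 0 0.55;0 0 0 0 0 0 0.5;0 0 0 0 0 0 0.45;0 0 0 0 0 0 0.45;0 0 0 0 0 0 0.45"
  grip_force: 20

```text
time: 16.25
tcp_pos: [0.498, 0.0882, 0.2121]
orientation: [0.0, -0.555, 0.832, -0.0]
wrist_force: [-1.3, 0.5, 0.7]
grip_width: 0.0388
finger_force: 0.5
```

Emit:
step_arm:
  moves: "0 0 0 0 0 0 0.4;0 0 0 0 0 0 0.35;0 0 0 0 0 0 0.3;0 0 0 0 0 0 0.25;0 0 0 0 0 0 0.2;0 0 0 0 0 0 0.2;0 0 0 0 0 0 0.2"
  grip_force: 25

```text
time: 16.83
tcp_pos: [0.4992, 0.0878, 0.2124]
orientation: [0.001, -0.555, 0.832, -0.001]
wrist_force: [5.9, -3.4, -0.7]
grip_width: 0.0272
finger_force: 24.9
```

Emit:
step_arm:
  moves: "0 0 -0.04 6.4 -1.3 0 0.2;0 0 -0.08 12.7 -1.6 0 0.2;0 0 -0.08 12.7 -1.6 0 0.2;0 0 -0.08 12.7 -1.6 0 0.2;0 0 -0.08 12.7 -1.6 0 0.2;0 0 0 0 0 0 0.2"

```text
time: 17.33
tcp_pos: [0.4925, 0.0298, 0.2124]
orientation: [0.001, -0.697, 0.717, -0.001]
wrist_force: [4.1, 0.1, -0.1]
grip_width: 0.0274
finger_force: 25.2
```

```bash
cat >> h.py <<'E'
def gate():
    th,t=1.179,np.array([.5781,.1781]); M=np.array([[np.cos(th),-np.sin(th)],[np.sin(th),np.cos(th)]])
    s=sense(); l=M.T@(s['tcp_pos'][:2]-t)-[-.1,-.12]; Q=rot(s['orientation'])
    y=M.T@Q[:2,1]; f=Q.T@s['wrist_force']
    print('r',np.hypot(*l),'ang',np.arctan2(l[1],l[0])-np.pi/2,'expected offset',np.arctan2(14,160),'tool yaw',np.arctan2(y[1],y[0])-np.pi/2,'F tool',f.round(1),'w',s['grip_width'])
E
python3 -c "
from h import *
gate()"
```

```text
r 0.15861338297759175 ang 0.4553731108877139 expected offset 0.08727771294946145 tool yaw 0.36308415354746515 F tool [-0.2 -4.1  0.1] w 0.027423657625950875
```

Emit:
step_arm:
  moves: "0 0 -0.08 12.7 -1.7 0 0.2;0 0 -0.08 12.7 -1.7 0 0.2;0 0 -0.08 12.7 -1.7 0 0.2;0 0 -0.08 12.7 -1.6 0 0.2;0 0 -0.08 12.7 -1.6 0 0.2;0 0 -0.08 12.7 -1.6 0 0.2;0 0 -0.08 12.7 -1.6 0 0.2;0 0 -0.08 12.7 -1.6 0 0.2;0 0 -0.08 12.7 -1.6 0 0.2;0 0 -0.08 12.7 -1.6 0 0.2;0 0 -0.08 12.7 -1.6 0 0.2;0 0 -0.08 12.7 -1.6 0 0.2;0 0 -0.08 12.7 -1.6 0 0.2;0 0 -0.08 12.7 -1.6 0 0.2;0 0 0 0 0 0 0.2"

```text
time: 18.58
tcp_pos: [0.5927, -0.1081, 0.2124]
orientation: [-0.0, 0.971, -0.237, 0.002]
wrist_force: [2.6, 3.4, 4.4]
grip_width: 0.0275
finger_force: 25.9
```

```bash
python3 -c "
from h import *
gate()"
```

```text
r 0.15899624187854572 ang -4.694625071112414 expected offset 0.08727771294946145 tool yaw 1.4839332543451653 F tool [ 0.8 -4.2 -4.4] w 0.027477485580457487
```

Emit:
step_arm:
  moves: "0 0 -0.04 6.4 -0.7 0 0.2;0 0 -0.03 4.8 -0.5 0 0.2;0 0 -0.01 2.4 -0.3 0 0.2;0 0 0 0 0 0 0.2;0 0 0 0 0 0 0.2"

```text
time: 19.0
tcp_pos: [0.6034, -0.112, 0.2124]
orientation: [-0.001, 0.98, -0.201, 0.001]
wrist_force: [1.8, 3.3, 2.0]
grip_width: 0.0274
finger_force: 25.8
```

```bash
python3 -c "
from h import *
gate()"
```

```text
r 0.1590894833736716 ang -4.623448349491209 expected offset 0.08727771294946145 tool yaw 1.5585629751220376 F tool [ 0.3 -3.7 -2. ] w 0.02736052753423246
```

Emit:
step_arm:
  moves: "0 0 -0.012 2 0 0 0.2;0 0 0 1 0 0 0.2;0 0 0 0 0 0 0.2;0 0 0 0 0 0 0.2"

```text
time: 19.33
tcp_pos: [0.6051, -0.1125, 0.2124]
orientation: [-0.001, 0.981, -0.195, 0.0]
wrist_force: [-0.3, 7.2, 5.0]
grip_width: 0.0277
finger_force: 26.3
```

Emit:
step_arm:
  moves: "0 0 0 1 0 0 0.2;0 0 0 1 0 0 0.2;0 0 0 0 0 0 0.2;0 0 0 0 0 0 0.2"

```text
time: 19.67
tcp_pos: [0.605, -0.1126, 0.2123]
orientation: [-0.001, 0.981, -0.195, -0.001]
wrist_force: [-8.1, 12.2, 9.2]
grip_width: 0.0276
finger_force: 27.0
```

```bash
python3 -c "
from h import *
gate()"
```

```text
r 0.1591711464516369 ang -4.612579127802645 expected offset 0.08727771294946145 tool yaw -4.712291745981869 F tool [-12.1  -8.2  -9.1] w 0.02762183046493528
```

Emit:
step_arm:
  moves: "0 0 0 -1.5 -1 0 0.2;0 0 0 0 0 0 0.2;0 0 0 0 0 0 0.35;0 0 0 0 0 0 0.5;0 0 0 0 0 0 0.65;0 0 0 0 0 0 0.8;0 0 0 0 0 0 1;0 0 0 0 0 0 1;0 0 0 0 0 0 1;0 0 0 0 0 0 1;0 0 0 0 0 0 1"

```text
time: 20.58
tcp_pos: [0.6058, -0.1131, 0.2121]
orientation: [-0.0, 0.981, -0.195, 0.0]
wrist_force: [-0.9, 0.3, 0.1]
grip_width: 0.0853
finger_force: 0.0
```

```bash
python3 -c "
from h import *
gate()"
```

```text
r 0.1594103629154457 ang -4.606769692229797 expected offset 0.08727771294946145 tool yaw -4.712376920631407 F tool [-1.   0.1 -0.1] w 0.08534044179040497
```

Free of contact; rise straight up, then move aside to look.

Emit:
step_arm:
  moves: "0 0 0 0 0 -6 1;0 0 0 0 0 -10 1;0 0 0 0 0 -15 1;0 0 0 0 0 -25 1;0 0 0 0 0 -30 1;0 0 0 0 0 -30 1;0 0 0 0 0 -30 1;0 0 0 0 0 0 1;0 0 0 -25 -25 0 1;0 0 0 -25 -25 0 1;0 0 0 -25 -25 0 1;0 0 0 -25 -25 0 1;0 0 0 -25 -25 0 1;0 0 0 -25 -25 0 1;0 0 0 -25 -25 0 1;0 0 0 -25 -25 0 1;0 0 0 -25 -25 0 1;0 0 0 -25 -25 0 1;0 0 0 -25 -25 0 1;0 0 0 0 0 0 1"

```text
time: 22.25
tcp_pos: [0.4548, 0.2503, 0.3587]
orientation: [-0.001, 0.981, -0.193, 0.0]
wrist_force: [0.2, -1.1, -0.6]
grip_width: 0.0856
finger_force: 0.0
```

Run:
```python
from h import *
print(sense()['tcp_pos'])
a=snap('scene','s5');b=snap('top','t5')
f=lambda i,x,y,w,h,k:cv2.resize(cv2.convertScaleAbs(i[y:y+h,x:x+w,::-1],alpha=1.4),None,fx=k,fy=k,interpolation=cv2.INTER_CUBIC)
cv2.imwrite('pics/c5.png',np.hstack([f(a,120,120,160,200,2.5),f(b,180,100,160,200,2.5)]))
th,t=1.179,np.array([.5781,.1781]); M=np.array([[np.cos(th),-np.sin(th)],[np.sin(th),np.cos(th)]])
for l,z in[((-.1,-.12),.203),((-.335,-.12),.203),((-.25,-.134),.272),((-.29,-.134),.267),((-.255-.1,-.134),.195)]:
    X=[*(t+M@l),z];print(l,(proj('scene',X)-[120,120])*2.5,(proj('top',X)-[180,100])*2.5+[400,0])
```

```text
[0.45482681 0.25030708 0.35866797]
(-0.1, -0.12) [410.81125435 226.37265833] [436.81365941 131.07533993]
(-0.335, -0.12) [244.23874406 117.70587773] [681.13814765 208.60530522]
(-0.25, -0.134) [290.94791017 116.44408451] [596.818636   144.05476758]
(-0.29, -0.134) [262.64224062 101.81465494] [641.73564844 159.91298522]
(-0.355, -0.134) [223.08122274 121.02332647] [705.84881856 203.0563425 ]
```

View pics/c5.png

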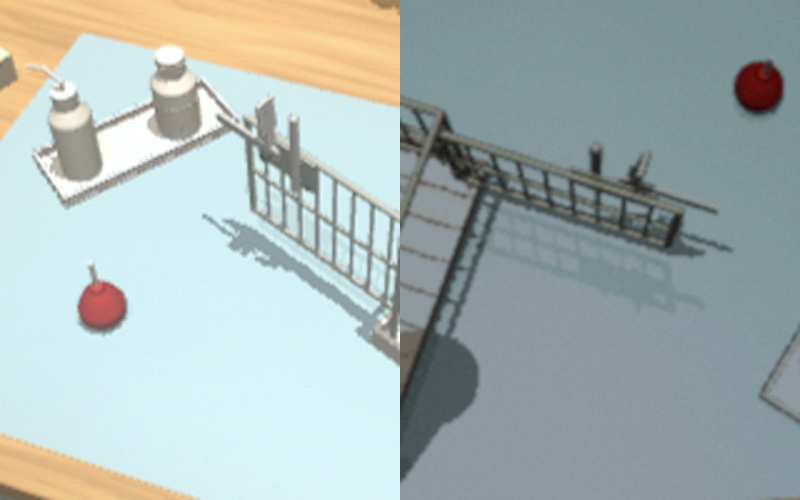

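The bottle stands upright in the tray's free half (175,95), with the wash bottle and bulb unmoved. The gate edge at (682,210) matches the fully open prediction (681,209), and the latch bar's end near (218,115) matches the level, fallen position.

```bash
python3 -c "
from workcell import finish_job
print(finish_job())"
```

```text
the job is handed in; nothing more can be done
None
```

The bottle is standing upright in the tray, the gate is fully open against its stop, the latch bar has fallen back down, and the job was handed in at about 22 s.

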